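Find the socket that fits the manifold plug

ROBOT

A 6-joint arm with a two-finger parallel gripper is mounted at the origin on the work surface. World frame = base frame: x ahead of the robot, y to its left, z up, the work surface at z = 0. Lengths are in m, angles in rad, forces in N, time in s.
With the tool pointing down it reaches from about 0.275 to 0.85 m from the base axis. Payload 19 kg.
Tool frame: the origin (TCP) lies at the very end of the fingers, on their centre line; the grasp point (between the pads) lies 19 mm behind it; y points along the fingers, x is the direction in which the jaws open and shut, and the axes are right-handed (so a half turn about y gives the same grasp; the last joint's range is limited). The gripper opens to 85 mm and grips with 20 to 120 N. Pads are 22 mm wide; open, the fingers measure 114 mm over their backs; the gripper's body (76 mm by 85 mm) begins 54 mm behind the grasp point. The pads swing forward as they close: fully open they stand 13 mm farther back than shut.
Start: joints at [1.206, 0.15, 1.437, -0, 1.554, -0.134], TCP at [0.132, 0.56, 0.231] pointing down, gripper open.
Joint ranges: [-2.8, 2.8], [-0.68, 2.1], [0.12, 2.68], [-1.39, 4.53], [0.16, 2.79], [-2.81, 2.81]. Speed limits (rad/s): [1.89, 1.89, 2.22, 3.01, 3.01, 3.01].

INTERFACE

Orientations are given as a unit quaternion [x, y, z, w].
In Python, from rig import manip gives the robot as it stands.
- The arm moves only by the tool send_rows, never from a script. Its argument "increments" is one flat list of numbers, 7 for each row, row after row: the closure, from 0 (fully open) to 1 (shut), then the shift along the tool's x, y, z in units of 30 mm (1.0 is 30 mm), then the turn, a rotation vector about the tool's x, y, z in units of 10 degrees (1.0 is 10 degrees). A call has 1 to 12 rows; each row is the pose to reach, as a shift and turn from the pose commanded when the call began, along the tool's axes at that moment; what a row does not reach only later rows make up. A row lasts 1/8 s, in which the tool goes at most 62.5 mm and 10.7 degrees, less where a joint would pass 70% of its speed; a pose out of reach is approached as far as the arm can. A call with a gripper value outside its range is refused whole. The fingers move at their own pace and stop on an object; the grip force is fixed at half the most. Time passes only in rows, so rows that repeat a pose let the fingers close. It gives the time, the measured TCP pose, the force and the opening at its end, in the units of the state.
- manip.state(): the state, without advancing time (a new reading comes with each control period).
- manip.snapshot(name): name is "side" or "top" or "wrist"; returns the picture (420x560x3 uint8, red, green, blue); there is no depth.
- manip.calibration(name): a dict with "vfov" (degrees; the focal length in pixels is half the picture's height over the tangent of half this angle, whatever the lens; pixels are square), "cx", "cy" (the principal point, pixels), "k1" (the pictures are not rectified: a ray, as slopes to the right and down, at radius r is drawn at 1 + k1 r^2 times it, then the intrinsics apply), "cam_to_world" (4x4, takes a point from camera to world coordinates). Camera axes: x right, y down, z forward; pixel columns grow to the right and rows downward; lengths in m; the calibration is good to about 2 mm. A picture is of the moment at which its call begins: read the wrist's pose just before it. calibration takes no time and is no camera call; for the wrist camera it gives the pose at the moment of the call.
- manip.job_done(): hands the job in, once; it reports no verdict.
The state is a dict: "clock": time; "q": joint angles; "qvel": joint speeds; "joint_torque": joint torques, N m; "ee_pos": TCP position; "tool_rot": TCP orientation; "ft_force": force on the tool from outside, world axes, zero at the start; "moment": the same for the moment, N m; "finger_gap": finger opening in m.
Only numpy, scipy, OpenCV 4.12 (cv2) and the standard library are available. Lean on these libraries where they do the work, as an engineer would, in place of code of your own. Each camera call takes 0.05 s, during which the arm holds its last target.

TASK

One of the three sockets on the black rack fits the hex plug in the middle port of the gas manifold: try them on it until you find the one that goes all the way down over the plug, and put any socket that does not fit back upright on a pin of the rack. Finish still gripping the right socket, fully seated and straight on the middle plug (do not let go of it), with the other two standing on the rack and nothing else on the bench disturbed.

Things in the scene. Friction and masses are not known exactly. Their poses are not given: they have to be found in the camera images.
- socket_a: Steel socket (0.14-0.39 kg), mouth down on the rack. Skirt: hexagon 27 mm across flats, 31 over corners, 26 tall; hex bore 20 mm across flats, 26 deep, open below. Above: round shoulder 6 mm thick, then a square drive adapter 22 x 22 mm, 46 tall, to grip by (78 mm in all). Origin: centre of the mouth. z up along the axis; x, y square to the adapter's faces; two flats of the bore face +x and -x.
- socket_b: Steel socket (0.14-0.39 kg), mouth down on the rack. Skirt: hexagon 33 mm across flats, 38 over corners, 26 tall; hex bore 26 mm across flats, 26 deep, open below. Above: round shoulder 6 mm thick, then a square drive adapter 22 x 22 mm, 46 tall, to grip by (78 mm in all). Origin: centre of the mouth. z up along the axis; x, y square to the adapter's faces; two flats of the bore face +x and -x.
- socket_c: Steel socket (0.14-0.39 kg), mouth down on the rack. Skirt: hexagon 39 mm across flats, 45 over corners, 26 tall; hex bore 32 mm across flats, 26 deep, open below. Above: round shoulder 6 mm thick, then a square drive adapter 22 x 22 mm, 46 tall, to grip by (78 mm in all). Origin: centre of the mouth. z up along the axis; x, y square to the adapter's faces; two flats of the bore face +x and -x.
- port_seat (a point): Middle port of the manifold: centre of the foot of its plug, level with the block's top face, 30 mm above the bench; axes as the manifold's. The brass hex plug is fixed, does not turn, 18, 24 or 30 mm across flats (varies, not told: try, or look), two flats facing +x and -x; 14 mm tall, its top 2.5 mm stepped in 1 mm all round. The mouth of the right socket comes down to this point.
- port_rim (a point): Same axis, 16 mm higher: the top of the round steel collar, 5 mm thick, around the middle plug, bored 34, 41 or 48 mm to go with plug 18, 24 or 30. Only the socket whose bore is 2 mm wider than the plug goes down (1 mm play all round); a smaller one stops on the plug, its mouth 14 mm above the block, a larger one on this rim, 16 mm above the block.
- manifold: Fixed aluminium block, 75 mm (x) by 270 mm (y) by 30 mm tall, origin at the centre of its underside, with three ports on its top at y = -90, 0 and +90 mm; the two outer ports carry plugs of the two other sizes, with collars, and are not to be used.
- rack: Fixed black rack, base 250 mm (x) by 60 mm (y) by 12 mm, origin at the centre of its underside, with three round pedestals 44 mm in diameter at x = -90, 0 and +90 mm, tops 40 mm above the bench.
- rest_1 (a point): Centre of the top face of the rack's pedestal at x = -90 mm, 40 mm above the bench. A steel pin 14 mm in diameter with a tapered tip stands 15 mm up from it, inside the bore of the socket that stands there.
- rest_2 (a point): Centre of the top face of the rack's pedestal at x = 0 mm, 40 mm above the bench. A steel pin 14 mm in diameter with a tapered tip stands 15 mm up from it, inside the bore of the socket that stands there.
- rest_3 (a point): Centre of the top face of the rack's pedestal at x = 90 mm, 40 mm above the bench. A steel pin 14 mm in diameter with a tapered tip stands 15 mm up from it, inside the bore of the socket that stands there.
- jar: Bystander, not part of the job. Amber jar, 56 mm across, 70 mm tall; origin at the centre of its underside.
- penpot: Bystander, not part of the job. Terracotta-coloured open pot, 72 mm across, 85 mm tall; origin at the centre of its underside.
- screwdriver: Bystander, not part of the job. Screwdriver lying flat along its x.
- dish: Bystander, not part of the job. White bowl, 90 mm across, 25 mm tall; origin at the centre of its underside.
There are look-alikes about, which are no part of the job. Leave any green or orange look-alike of the socket_a alone. What is shaped like the socket_c but red is not meant.

How it is judged:
At the end, for the whole second after the job is handed in: One socket is gripped (over 3 N) and still, its mouth within 4 mm in height of the block's top and 5 mm of the middle port's axis, tilted under 0.09 rad; the other two stand still and upright (0.1 rad) on pedestals of the rack, within 5 mm in height and 15 mm of the axis ((((horizontal distance between socket_a and port_seat below 0.005 m and z of socket_a in the frame of port_seat between -0.004 and 0.004 m and angle between socket_a's own z axis and vertical below 0.09 rad and contact force between the fingers and socket_a above 3 N and linear speed of socket_a below 0.02 m/s) and ((horizontal distance between socket_b and rest_1 below 0.015 m and z of socket_b in the frame of rest_1 between -0.004 and 0.005 m) or (horizontal distance between socket_b and rest_2 below 0.015 m and z of socket_b in the frame of rest_2 between -0.004 and 0.005 m) or (horizontal distance between socket_b and rest_3 below 0.015 m and z of socket_b in the frame of rest_3 between -0.004 and 0.005 m)) and angle between each of socket_b, socket_c's own z axis and vertical below 0.1 rad and linear speed of each of socket_b, socket_c below 0.02 m/s and ((horizontal distance between socket_c and rest_1 below 0.015 m and z of socket_c in the frame of rest_1 between -0.004 and 0.005 m) or (horizontal distance between socket_c and rest_2 below 0.015 m and z of socket_c in the frame of rest_2 between -0.004 and 0.005 m) or (horizontal distance between socket_c and rest_3 below 0.015 m and z of socket_c in the frame of rest_3 between -0.004 and 0.005 m))) or ((horizontal distance between socket_b and port_seat below 0.005 m and z of socket_b in the frame of port_seat between -0.004 and 0.004 m and angle between socket_b's own z axis and vertical below 0.09 rad and contact force between the fingers and socket_b above 3 N and linear speed of socket_b below 0.02 m/s) and ((horizontal distance between socket_a and rest_1 below 0.015 m and z of socket_a in the frame of rest_1 between -0.004 and 0.005 m) or (horizontal distance between socket_a and rest_2 below 0.015 m and z of socket_a in the frame of rest_2 between -0.004 and 0.005 m) or (horizontal distance between socket_a and rest_3 below 0.015 m and z of socket_a in the frame of rest_3 between -0.004 and 0.005 m)) and angle between each of socket_a, socket_c's own z axis and vertical below 0.1 rad and linear speed of each of socket_a, socket_c below 0.02 m/s and ((horizontal distance between socket_c and rest_1 below 0.015 m and z of socket_c in the frame of rest_1 between -0.004 and 0.005 m) or (horizontal distance between socket_c and rest_2 below 0.015 m and z of socket_c in the frame of rest_2 between -0.004 and 0.005 m) or (horizontal distance between socket_c and rest_3 below 0.015 m and z of socket_c in the frame of rest_3 between -0.004 and 0.005 m))) or ((horizontal distance between socket_c and port_seat below 0.005 m and z of socket_c in the frame of port_seat between -0.004 and 0.004 m and angle between socket_c's own z axis and vertical below 0.09 rad and contact force between the fingers and socket_c above 3 N and linear speed of socket_c below 0.02 m/s) and ((horizontal distance between socket_a and rest_1 below 0.015 m and z of socket_a in the frame of rest_1 between -0.004 and 0.005 m) or (horizontal distance between socket_a and rest_2 below 0.015 m and z of socket_a in the frame of rest_2 between -0.004 and 0.005 m) or (horizontal distance between socket_a and rest_3 below 0.015 m and z of socket_a in the frame of rest_3 between -0.004 and 0.005 m)) and angle between each of socket_a, socket_b's own z axis and vertical below 0.1 rad and linear speed of each of socket_a, socket_b below 0.02 m/s and ((horizontal distance between socket_b and rest_1 below 0.015 m and z of socket_b in the frame of rest_1 between -0.004 and 0.005 m) or (horizontal distance between socket_b and rest_2 below 0.015 m and z of socket_b in the frame of rest_2 between -0.004 and 0.005 m) or (horizontal distance between socket_b and rest_3 below 0.015 m and z of socket_b in the frame of rest_3 between -0.004 and 0.005 m))))); the arm keeps its last pose, push and grip.
It fails at once if the jar is pushed more than 30 mm (distance of jar from where it was at the start of the episode above 0.03 m).
It fails at once if the penpot is pushed more than 30 mm (distance of penpot from where it was at the start of the episode above 0.03 m).
It fails at once if the screwdriver is pushed more than 30 mm (distance of screwdriver from where it was at the start of the episode above 0.03 m).
It fails at once if the dish is pushed more than 30 mm (distance of dish from where it was at the start of the episode above 0.03 m).
It also fails if it takes over 72 s, if anything falls off the work surface, if the arm or the gripper's body presses on something with over 40 N, if the wrist force passes 120 N, or if a joint passes its speed limit or range.

## Working session

There is one attempt and no reset: what is moved stays moved. The work goes in short steps, Python scripts to look and compute and a tool call to move; the robot and the scene stay as the last step left them, time stands still between calls to the robot, and variables do not carry over. Pictures are saved under pics/ and viewed, and the job is handed in when it is done.

Besides the shell and the picture viewer there is one more tool, called after ">>>" as a command line: name --argument value ..., lists and objects as JSON in quotes. send_rows: Moves the arm, as the interface text tells. Its arguments: {"type":"object","properties":{"increments":{"type":"array","items":{"type":"number"}}},"required":["increments"]}

```bash
ls; mkdir -p pics; cat > h.py <<'E'
import numpy as np, cv2
from rig import manip
from scipy.spatial.transform import Rotation as R
def snap(n,f):
    c=manip.calibration(n); im=np.array(manip.snapshot(n)); cv2.imwrite('pics/'+f+'.png',im[:,:,::-1]); np.save('pics/'+f+'.npy',im)
    import pickle; pickle.dump(c,open('pics/'+f+'.pkl','wb')); return im,c
def load(f):
    import pickle; return np.load('pics/'+f+'.npy'),pickle.load(open('pics/'+f+'.pkl','rb'))
def K(c):
    f=210/np.tan(np.radians(c['vfov'])/2); return f
def ray(c,u,v):
    f=K(c); d=np.array([(u-c['cx'])/f,(v-c['cy'])/f]); s=d.copy()
    for _ in range(30): s=d/(1+c['k1']*(s@s))
    T=np.array(c['cam_to_world']); return T[:3,3],T[:3,:3]@np.array([s[0],s[1],1])
def onz(c,u,v,z):
    o,d=ray(c,u,v); return o+d*(z-o[2])/d[2]
def proj(c,p):
    T=np.array(c['cam_to_world']); q=T[:3,:3].T@(np.array(p)-T[:3,3]); s=q[:2]/q[2]; s=s*(1+c['k1']*(s@s)); return s*K(c)+[c['cx'],c['cy']]
def tri(c1,p1,c2,p2):
    o1,d1=ray(c1,*p1);o2,d2=ray(c2,*p2)
    A=np.stack([d1,-d2],1); t=np.linalg.lstsq(A,o2-o1,rcond=None)[0]
    a,b=o1+d1*t[0],o2+d2*t[1]; return (a+b)/2,np.linalg.norm(a-b)
E
python3 - <<'E'
from h import *
print(manip.state())
for n in ['top','side','wrist']:
    im,c=snap(n,n+'0'); print(n,c)
E
```

```text
pics
{'clock': 0.0, 'q': array([ 1.20600431e+00,  1.50997211e-01,  1.43799657e+00,  5.05021631e-06,
        1.55381139e+00, -1.34020803e-01]), 'qvel': array([ 3.99296325e-04,  9.64357597e-04, -3.82514323e-04, -3.57692679e-04,
       -2.24583572e-06, -2.52597878e-04]), 'joint_torque': array([-3.69770976e-03, -7.13067341e+01, -5.70853472e+01, -4.25638173e-04,
        9.32876137e-03, -2.96289090e-05]), 'ee_pos': array([0.13146285, 0.55952672, 0.23068623]), 'tool_rot': array([ 0.55445741,  0.43874077, -0.43947974, -0.55402263]), 'ft_force': array([ 0.63832568,  0.17106182, -0.27246755]), 'moment': array([-0.04225302,  0.0601216 , -0.01703553]), 'finger_gap': 0.08538981343078575}
top {'vfov': 43.227488615381354, 'cx': 287.24196640181566, 'cy': 205.50949484394337, 'k1': -0.1688211275057712, 'cam_to_world': array([[-2.48565618e-04, -9.80716666e-01,  1.95434794e-01,
         2.60911804e-01],
       [-9.99997068e-01,  7.14505395e-04,  2.31362313e-03,
         5.68762627e-02],
       [-2.40864798e-03, -1.95433646e-01, -9.80713969e-01,
         1.59036443e+00],
       [ 0.00000000e+00,  0.00000000e+00,  0.00000000e+00,
         1.00000000e+00]])}
side {'vfov': 55.30175471055491, 'cx': 283.9200045949811, 'cy': 213.0525835353356, 'k1': 0.024075077890476217, 'cam_to_world': array([[ 0.9799791 , -0.13853719,  0.14299793,  0.43955376],
       [-0.19853532, -0.73402244,  0.64945731, -0.60071305],
       [ 0.0149897 , -0.66484473, -0.74683117,  0.81804166],
       [ 0.        ,  0.        ,  0.        ,  1.        ]])}
wrist {'vfov': 59.14943667988768, 'cx': 279.3532836976992, 'cy': 209.93253051962986, 'k1': 0.006552512142070613, 'cam_to_world': array([[ 0.22947478,  0.91953464,  0.31905702,  0.04962771],
       [ 0.97331193, -0.21602591, -0.0774383 ,  0.5785551 ],
       [-0.00228262,  0.32831214, -0.94456653,  0.37456593],
       [ 0.        ,  0.        ,  0.        ,  1.        ]])}
```

View pics/top0.png

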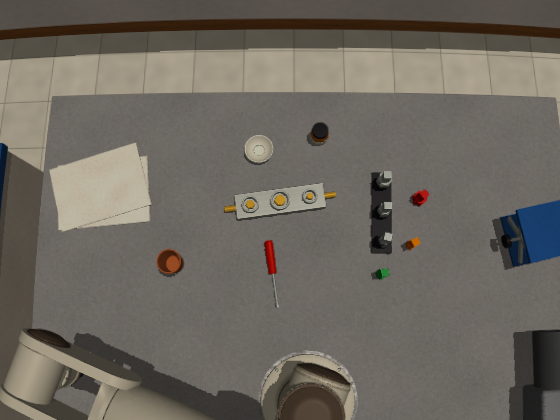

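View pics/side0.png

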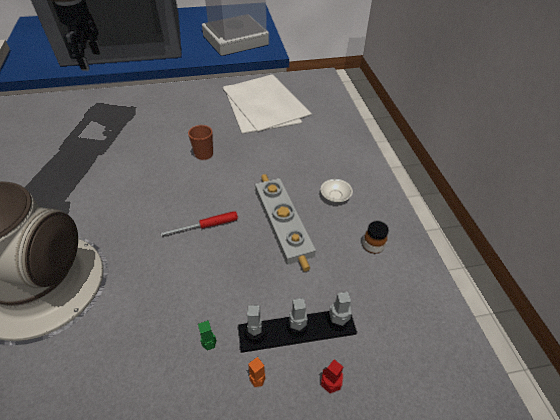

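View pics/wrist0.png

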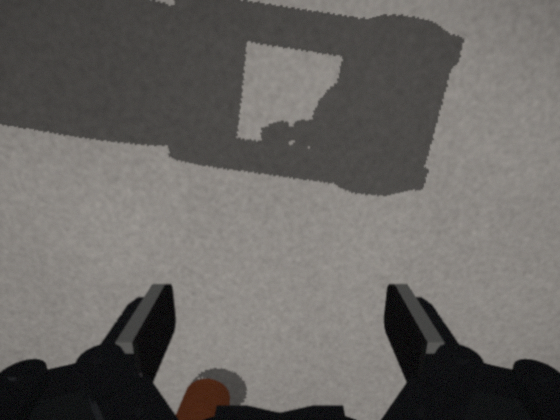

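The top view shows the manifold at about (280,201) and the rack at about (383,212), with a red, an orange and a green look-alike beside the rack. I'll zoom in.

```bash
python3 - <<'E'
from h import *
im,_=load('top0'); a=im[160:300,215:440]; cv2.imwrite('pics/z1.png',cv2.resize(a,None,fx=3.5,fy=3.5,interpolation=cv2.INTER_CUBIC)[:,:,::-1])
im,_=load('side0'); a=im[165:280,235:345]; b=im[280:400,190:370]
cv2.imwrite('pics/z2.png',cv2.resize(a,None,fx=5,fy=5,interpolation=cv2.INTER_CUBIC)[:,:,::-1])
cv2.imwrite('pics/z3.png',cv2.resize(b,None,fx=4.4,fy=4.4,interpolation=cv2.INTER_CUBIC)[:,:,::-1])
E
```

```text
(no output)
```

View pics/z1.png

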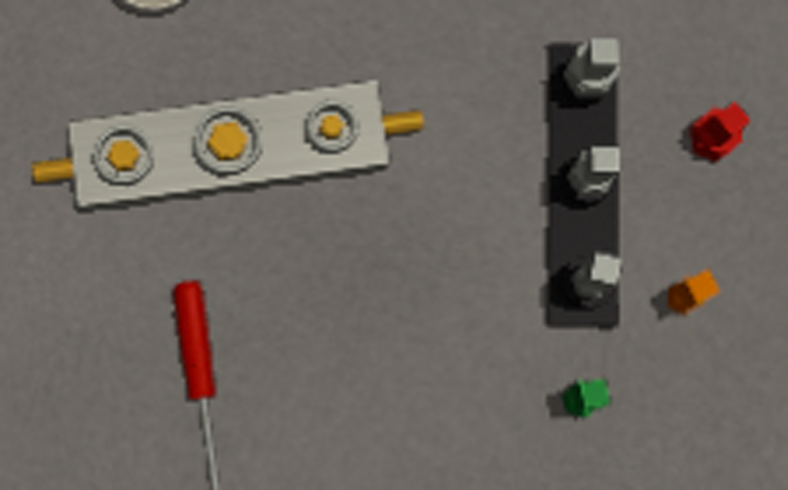

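View pics/z2.png

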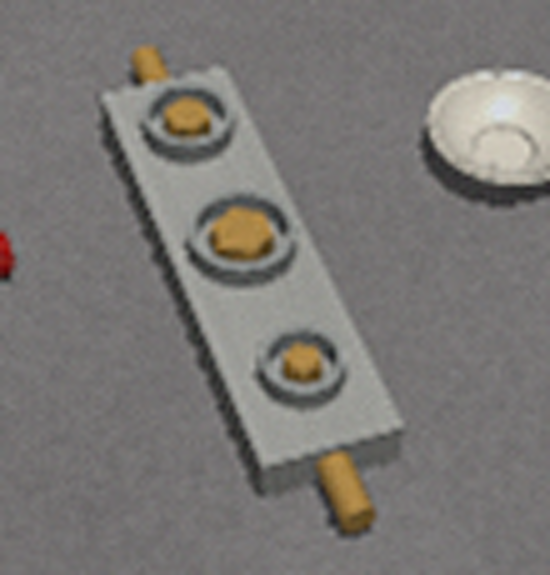

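View pics/z3.png

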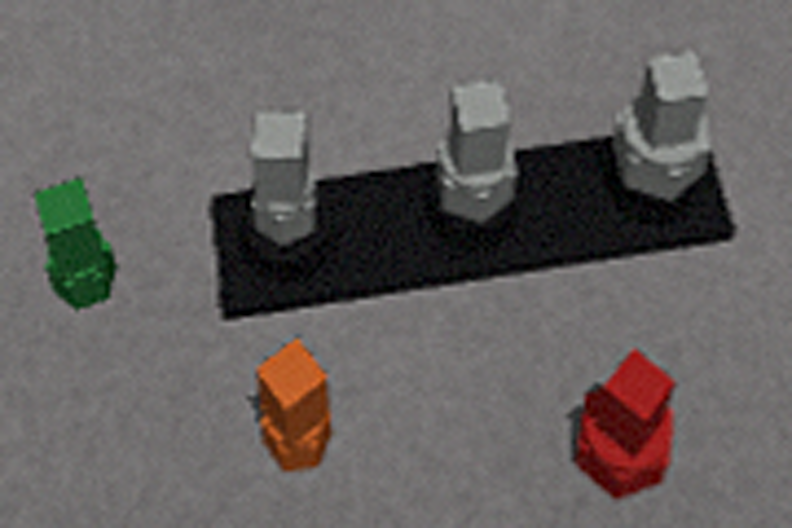

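The middle plug is clearly the largest of the three, so it should be the 30 mm one. That points to socket_c, the largest and farthest socket on the rack. Next I'll measure.

```bash
python3 - <<'E'
from h import *
C={}
for n,roi in [('top',(215,160,345,230)),('side',(250,165,325,280))]:
    im,c=load(n+'0'); hsv=cv2.cvtColor(im,cv2.COLOR_RGB2HSV)
    m=cv2.inRange(hsv,(12,90,90),(30,255,255)); k=np.zeros_like(m); x0,y0,x1,y1=roi; k[y0:y1,x0:x1]=m[y0:y1,x0:x1]
    N,l,s,ce=cv2.connectedComponentsWithStats(k)
    for i in range(1,N):
        if s[i,4]>8: print(n,s[i],ce[i],onz(c,*ce[i],0.044))
    # socket tops: bright gray
    g=cv2.cvtColor(im,cv2.COLOR_RGB2GRAY)
    x0,y0,x1,y1=(365,165,398,255) if n=='top' else (240,285,360,340)
    k=np.zeros_like(g); k[y0:y1,x0:x1]=(g[y0:y1,x0:x1]>165)*255
    N,l,s,ce=cv2.connectedComponentsWithStats(k)
    for i in range(1,N):
        if s[i,4]>20:
            pts=np.argwhere(l==i)[:,::-1].astype(np.float32); w=np.array([onz(c,*p,0.118)[:2] for p in pts],np.float32)
            print(n,'sock',s[i],ce[i],onz(c,*ce[i],0.118),cv2.minAreaRect(w*1000))
    # block
    k=np.zeros_like(g)
E
```

```text
top [324 191  12   7  64] [329.609375 194.265625] [ 0.60326086 -0.06618022  0.044     ]
top [306 193   8   6  36] [309.33333333 195.47222222] [ 0.5995902  -0.00546843  0.044     ]
top [274 195  12  10  92] [279.59782609 199.60869565] [0.58702576 0.08331305 0.044     ]
top [246 200   9   9  62] [249.79032258 203.64516129] [0.57481463 0.17212976 0.044     ]
top [224 205  12   7  69] [229.57971014 207.95652174] [0.56176063 0.23229852 0.044     ]
side [261 174   8   8  39] [264.35897436 177.35897436] [0.56045335 0.21394356 0.044     ]
side [268 185   9   7  50] [271.92 187.74] [0.57389488 0.16943276 0.044     ]
side [277 206  13  11  99] [282.92929293 211.24242424] [0.58648317 0.07905037 0.044     ]
side [292 234   7   7  43] [294.8372093  236.88372093] [ 0.59855886 -0.0093947   0.044     ]
side [298 255  12  16 108] [303.71296296 262.51851852] [ 0.60245539 -0.08745165  0.044     ]
```

```bash
python3 - <<'E'
from h import *
im,c=load('top0')
for u,v in [(604,52),(605,160),(605,269)]: print(onz(c,u/3.5+215,v/3.5+160,.118))
# rack mask
for n in ('top','side'):
    im,c=load(n+'0')
    g=im.max(2).astype(int); x0,y0,x1,y1=(365,165,398,260) if n=='top' else (235,300,360,355)
    k=np.zeros(g.shape,np.uint8); k[y0:y1,x0:x1]=(g[y0:y1,x0:x1]<45)*255
    pts=np.argwhere(k)[:,::-1]; w=np.array([onz(c,*p,.012)[:2] for p in pts],np.float32); print(n,cv2.minAreaRect(w*1000))
im,c=load('side0')
for u,v in [(677,76),(481,105),(280,136)]: print(onz(c,u/4.4+190,v/4.4+280,.118))
s=manip.state(); print(R.from_quat(s['tool_rot']).as_matrix())
w=manip.calibration('wrist')['cam_to_world']; T=np.eye(4);T[:3,:3]=R.from_quat(s['tool_rot']).as_matrix();T[:3,3]=s['ee_pos']; print(np.linalg.inv(T)@w)
E
```

```text
[ 0.64424275 -0.22899868  0.118     ]
[ 0.55351813 -0.22625575  0.118     ]
[ 0.46407035 -0.22306874  0.118     ]
top ((553.974365234375, -223.1598358154297), (59.04410934448242, 247.25784301757812), 87.8912353515625)
side ((555.5040893554688, -217.13690185546875), (88.21160888671875, 247.8824920654297), 88.21043395996094)
[ 0.64563748 -0.2318492   0.118     ]
[ 0.55607224 -0.2292979   0.118     ]
[ 0.46671176 -0.22722883  0.118     ]
[[ 2.28753973e-01 -3.22152004e-04 -9.73484215e-01]
 [ 9.73483856e-01 -8.43758861e-04  2.28754168e-01]
 [-8.95079546e-04 -9.99999592e-01  1.20596583e-04]]
[[ 9.99998959e-01 -2.93531799e-04 -1.41254167e-03 -3.66812507e-04]
 [ 1.23776929e-03 -3.28445042e-01  9.44522272e-01 -1.43796325e-01]
 [-7.41189631e-04 -9.44523037e-01 -3.28444337e-01  8.40438431e-02]
 [ 0.00000000e+00  0.00000000e+00  0.00000000e+00  1.00000000e+00]]
```

```bash
cat >> h.py <<'E'
def go(p,yaw=None):
    s=manip.state(); M=R.from_quat(s['tool_rot']).as_matrix()
    sh=M.T@(np.array(p)-s['ee_pos'])/.03
    cy=np.degrees(np.arctan2(M[1,0],M[0,0]))
    if yaw is None: yaw=cy
    a=np.radians(yaw); W=np.array([[np.cos(a),0,-np.sin(a)],[np.sin(a),0,np.cos(a)],[0,-1,0]])
    W=W if True else W
    rv=R.from_matrix(M.T@W).as_rotvec(degrees=True)/10
    print('now',np.round(s['ee_pos'],4),'yaw',round(cy,2),'t',s['clock'],'F',np.round(s['ft_force'],1),'gap',s['finger_gap'])
    print('shift',np.round(sh,3),'rot',np.round(rv,3))
E
python3 - <<'E'
from h import *
go([0.635,-.230,.25],88)
E
```

```text
now [0.1315 0.5596 0.2308] yaw 76.78 t 0.15 F [-0.6 -0.2 -0.8] gap 0.0852406000261501
shift [-21.782  -0.622 -22.359] rot [-1.000e-03 -1.122e+00 -5.000e-03]
```

>>> send_rows --increments '[0,-21.8,-0.6,-22.3,0,-1.12,0,0,-21.8,-0.6,-22.3,0,-1.12,0,0,-21.8,-0.6,-22.3,0,-1.12,0,0,-21.8,-0.6,-22.3,0,-1.12,0,0,-21.8,-0.6,-22.3,0,-1.12,0,0,-21.8,-0.6,-22.3,0,-1.12,0,0,-21.8,-0.6,-22.3,0,-1.12,0,0,-21.8,-0.6,-22.3,0,-1.12,0,0,-21.8,-0.6,-22.3,0,-1.12,0,0,-21.8,-0.6,-22.3,0,-1.12,0,0,-21.8,-0.6,-22.3,0,-1.12,0,0,-21.8,-0.6,-22.3,0,-1.12,0]'

```text
clock: 1.65
ee_pos: [0.5322, -0.0719, 0.2456]
tool_rot: [-0.509, -0.491, 0.491, 0.509]
ft_force: [0.9, 0.6, 0.4]
finger_gap: 0.0854
```

```bash
python3 - <<'E'
from h import *
go([0.635,-.230,.25],88); print(manip.state()['q'])
E
```

```text
now [ 0.5322 -0.0719  0.2456] yaw 87.95 t 1.65 F [0.9 0.6 0.4] gap 0.08542894298530557
shift [-5.145 -0.146 -3.612] rot [ 0.    -0.005  0.   ]
[-2.77742135e-01  6.66553209e-02  1.50117985e+00  1.60200946e-05
  1.57375024e+00 -1.81282417e+00]
```

>>> send_rows --increments '[0,-5.1,-0.1,-3.6,0,0,0,0,-5.1,-0.1,-3.6,0,0,0,0,-5.1,-0.1,-3.6,0,0,0,0,-5.1,-0.1,-3.6,0,0,0,0,-5.1,-0.1,-3.6,0,0,0]'

```text
clock: 2.28
ee_pos: [0.6338, -0.2263, 0.2481]
tool_rot: [-0.508, -0.491, 0.491, 0.509]
ft_force: [-0.5, 0.9, 0.3]
finger_gap: 0.0854
```

```bash
python3 - <<'E'
from h import *
go([0.635,-.230,.25],88); snap('wrist','w1')
E
```

```text
now [ 0.6338 -0.2263  0.2481] yaw 87.96 t 2.275 F [-0.5  0.9  0.3] gap 0.08540212356064215
shift [-0.122 -0.063 -0.044] rot [-0.006 -0.004  0.003]
```

View pics/w1.png

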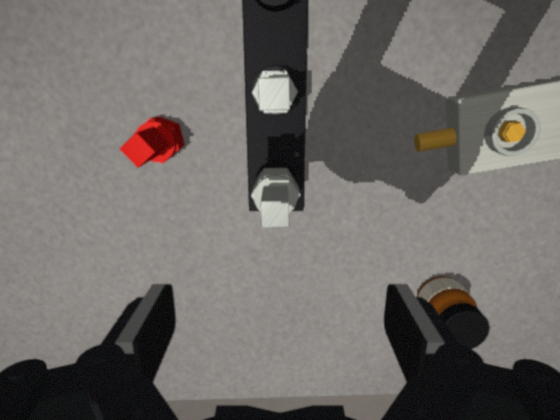

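The wrist view shows socket_c's top face at about (275,215), socket_b at (275,92), the red look-alike on the left and the manifold on the right. Image-down is +x. Next I'll measure c's face.

```bash
python3 - <<'E'
from h import *
im,c=load('w1'); print(np.array(c['cam_to_world'])[:3,3])
a=im[160:240,235:315]; cv2.imwrite('pics/w1z.png',cv2.resize(a,None,fx=7,fy=7,interpolation=cv2.INTER_CUBIC)[:,:,::-1])
print(cv2.cvtColor(a,cv2.COLOR_RGB2GRAY)[::4,::4])
E
```

```text
[ 0.54985611 -0.22388509  0.3920056 ]
[[139 142 142  86  41  43  44  43  26  16  16   9  16  14  10  17  18  21
   77  76]
 [142 144 145  88  43  41  42  28   9   3  11  16  15  14  16  19  17  22
   77 142]
 [142 144 145  95  40  38  32  37  58  57  58  61  59  43  16  19  18  21
   79 138]
 [147 144 142  99  41  40  32  72  77  75  75  75  76  72  18  16  13  18
   78 140]
 [144 142 145 120  42  36  71  98  87  87  85  85  83  95  60  11  15  24
   82 141]
 [143 142 147 120  43  45 125 177 201 167 159 164 162 157  80  29  16  22
  112 142]
 [141 140 141 120  43  69 191 200 188  99  94  94  95  95  94  68  18  37
  138 138]
 [140 146 140 126  44 150 200 111  77  76  75  73  74  83  94  85  36  41
  144 136]
 [144 143 143 131  75 193 200  86  78  76  76  78  73  79  97  97  81  43
  142 139]
 [141 138 144 126 132 195 198  77  77  80  76  76  75  78  95  96 106  52
  141 138]
 [140 138 147 132  40 187 192  98  98  99  97  98  80  80  94  95  35  50
  134 133]
 [143 145 147 136  45 129 187 213 207 202 200 197 188 185 106  76  36  47
  140 139]
 [140 148 146 142  42  47 188 205 203 200 195 199 198 190 185  44  37  82
  136 140]
 [143 147 139 142 136 140 148 204 197 197 197 192 198 189 142 135 140 134
  138 138]
 [144 147 141 139 142 139 147 196 200 196 191 198 194 182 140 147 142 143
  141 135]
 [143 146 145 142 143 141 142 196 194 195 196 195 192 182 143 144 142 143
  145 139]
 [143 149 149 152 145 142 144 193 196 191 196 192 188 177 139 142 141 145
  135 139]
 [141 146 143 143 146 141 141 152 146 145 142 139 145 140 142 140 142 139
  138 143]
 [142 145 143 144 150 137 141 142 141 142 143 142 142 144 146 140 139 142
  146 145]
 [146 142 146 147 145 144 144 141 144 141 138 143 141 138 140 140 139 137
  142 144]]
```

View pics/w1z.png

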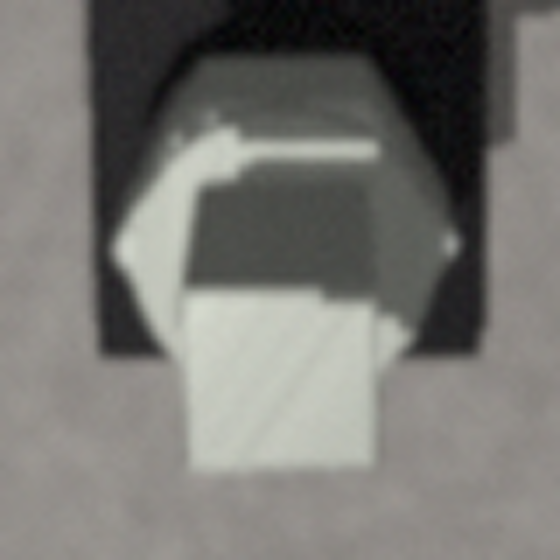

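```bash
python3 - <<'E'
from h import *
im,c=load('w1')
z=np.array([(186,291),(379,296),(378,466),(190,469)],float)
p=[(235+(x+.5)/7-.5,160+(y+.5)/7-.5) for x,y in z]
w=np.array([onz(c,*q,.118)[:2] for q in p])*1000; print(w.round(1),w.mean(0))
for i in range(4):
    d=w[(i+1)%4]-w[i]; print(np.hypot(*d),np.degrees(np.arctan2(d[1],d[0])))
E
```

```text
[[ 637.  -241.4]
 [ 638.3 -220. ]
 [ 658.6 -220.7]
 [ 658.2 -242. ]] [ 648.01486155 -231.02300813]
21.44185960674629 86.3735889090221
20.296255165379108 -1.9267871395112424
21.378782505063064 -91.08342738858084
21.246959214825196 178.22411744116127
```

```bash
python3 - <<'E'
from h import *
go([0.646,-.2305,.082],88)
E
```

```text
now [ 0.6337 -0.2257  0.2488] yaw 88.0 t 2.325 F [-0.   1.  -0.3] gap 0.08530987489668822
shift [-0.146  5.56  -0.415] rot [-0.001  0.     0.001]
```

>>> send_rows --increments '[0,-0.15,2,-0.42,0,0,0,0,-0.15,3.6,-0.42,0,0,0,0,-0.15,5,-0.42,0,0,0,0,-0.15,5.55,-0.42,0,0,0,0,-0.15,5.55,-0.42,0,0,0,0,-0.15,5.55,-0.42,0,0,0]'

```text
clock: 3.08
ee_pos: [0.6473, -0.2316, 0.0846]
tool_rot: [0.51, 0.491, -0.491, -0.508]
ft_force: [-0.8, 0.3, 0.4]
finger_gap: 0.0851
```

```bash
python3 - <<'E'
from h import *
go([0.646,-.2305,.082],88); snap('wrist','w2')
E
```

```text
now [ 0.6473 -0.2316  0.0846] yaw 87.99 t 3.075 F [-0.8  0.3  0.4] gap 0.08509582028894484
shift [0.036 0.087 0.044] rot [ 0.016 -0.001 -0.007]
```

View pics/w2.png

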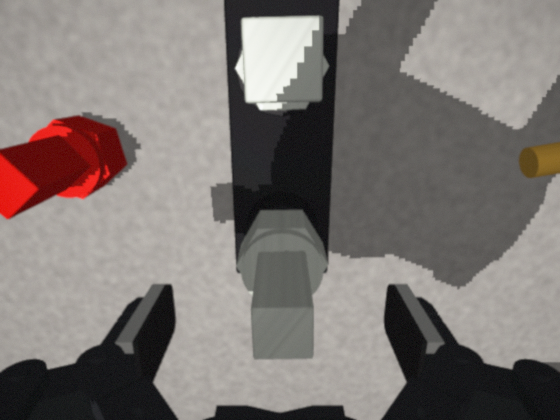

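The view shows socket_c's top face at about (283,332), centred between the pads at columns 172 and 388. Before closing I'll check where the face projects.

```bash
python3 - <<'E'
from h import *
im,c=load('w2')
p=[(252,308),(314,308),(314,357),(254,357)]
w=np.array([onz(c,*q,.118)[:2] for q in p])*1000; print(w.round(1),w.mean(0))
p=[(243,18),(322,16),(322,100),(245,102)]
w=np.array([onz(c,*q,.118)[:2] for q in p])*1000; print(w.round(1),w.mean(0))
go([0.646,-.2305,.082],88)
E
```

```text
[[ 637.1 -241.4]
 [ 637.9 -219.9]
 [ 658.8 -220. ]
 [ 658.1 -241.9]] [ 647.97461048 -230.80873872]
[[ 546.9 -238.4]
 [ 547.1 -217.3]
 [ 568.6 -217.3]
 [ 568.3 -239.3]] [ 557.72862326 -228.06251196]
now [ 0.6473 -0.2317  0.0845] yaw 87.99 t 3.125 F [-0.7  0.3 -0. ] gap 0.08530056613400948
shift [0.038 0.082 0.044] rot [ 0.016 -0.001 -0.007]
```

Centred to within 1 mm, so I'll close.

>>> send_rows --increments '[0,0.03,0.08,0,0,0,0,1,0.03,0.08,0,0,0,0,1,0.03,0.08,0,0,0,0,1,0.03,0.08,0,0,0,0,1,0.03,0.08,0,0,0,0,1,0.03,0.08,0,0,0,0,1,0.03,0.08,0,0,0,0,1,0.03,0.08,0,0,0,0]'

```text
clock: 4.12
ee_pos: [0.6466, -0.2306, 0.08]
tool_rot: [0.509, 0.491, -0.491, -0.509]
ft_force: [0.6, 0.5, 3.0]
finger_gap: 0.0215
```

```bash
python3 - <<'E'
from h import *
go([0.646,-.2305,.082],88); snap('wrist','w3')
E
```

```text
now [ 0.6466 -0.2306  0.08  ] yaw 87.98 t 4.125 F [0.6 0.5 3. ] gap 0.02145104960458912
shift [ 0.003 -0.068  0.021] rot [ 0.002 -0.002 -0.001]
```

View pics/w3.png

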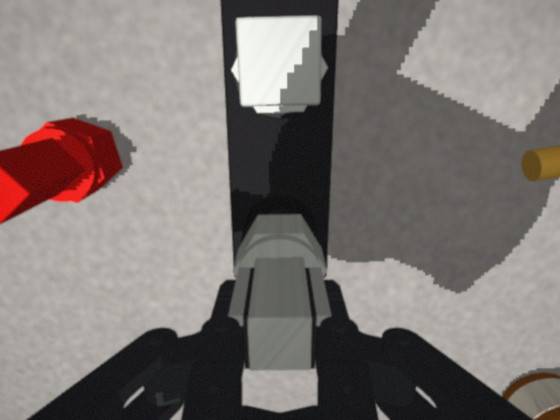

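Gripped: the gap is 21.5 mm and TCP z is 0.080, so the mouth is 40 mm below the TCP. I'll lift and go to look at the plug.

```bash
python3 - <<'E'
from h import *
go([0.646,.081,.18],97.95)
E
```

```text
now [ 0.6466 -0.2306  0.08  ] yaw 87.98 t 4.175 F [1.1 0.1 4.2] gap 0.021064339453877316
shift [10.379 -3.336  0.386] rot [ 0.002 -0.997 -0.002]
```

>>> send_rows --increments '[1,0,-0.5,0,0,0,0,1,0,-1.3,0,0,0,0,1,0,-2.3,0,0,0,0,1,0.5,-3.3,0,0,0,0,1,2,-3.35,0.1,0,-0.2,0,1,3.5,-3.35,0.2,0,-0.4,0,1,5,-3.35,0.3,0,-0.6,0,1,6.5,-3.35,0.4,0,-0.8,0,1,8,-3.35,0.4,0,-1,0,1,9.5,-3.35,0.4,0,-1,0,1,10.4,-3.35,0.4,0,-1,0,1,10.4,-3.35,0.4,0,-1,0]'

```text
clock: 5.68
ee_pos: [0.6453, 0.0836, 0.1808]
tool_rot: [0.463, 0.534, -0.534, -0.463]
ft_force: [-0.5, -0.1, -2.7]
finger_gap: 0.021
```

>>> send_rows --increments '[1,0,0,0,0,0,0,1,0,0,0,0,0,0,1,0,0,0,0,0,0]'

```text
clock: 6.05
ee_pos: [0.6456, 0.0809, 0.1803]
tool_rot: [-0.464, -0.533, 0.533, 0.464]
ft_force: [-0.2, -0.9, -3.2]
finger_gap: 0.0218
```

```bash
python3 - <<'E'
from h import *
go([0.646,.081,.18],97.95); snap('wrist','w4')
E
```

```text
now [0.6456 0.0809 0.1803] yaw 97.92 t 6.05 F [-0.2 -0.9 -3.2] gap 0.02180567073215418
shift [-0.     0.011 -0.015] rot [-0.001 -0.003 -0.001]
```

View pics/w4.png

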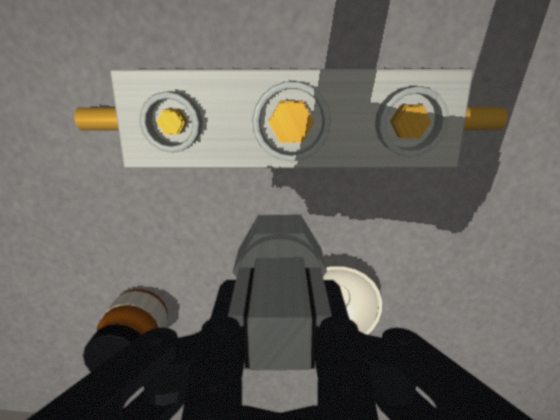

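The held socket is centred at about column 280, and the middle plug at (291,121) is clearly the largest of the three. Next I'll measure the plug and the in-hand offset.

```bash
python3 - <<'E'
from h import *
im,c=load('w4')
for nm,(x0,y0,x1,y1),f in [('p',(240,70,345,170),7),('s',(225,205,335,385),4)]:
    cv2.imwrite('pics/w4%s.png'%nm,cv2.resize(im[y0:y1,x0:x1],None,fx=f,fy=f,interpolation=cv2.INTER_CUBIC)[:,:,::-1])
E
```

```text
(no output)
```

View pics/w4p.png

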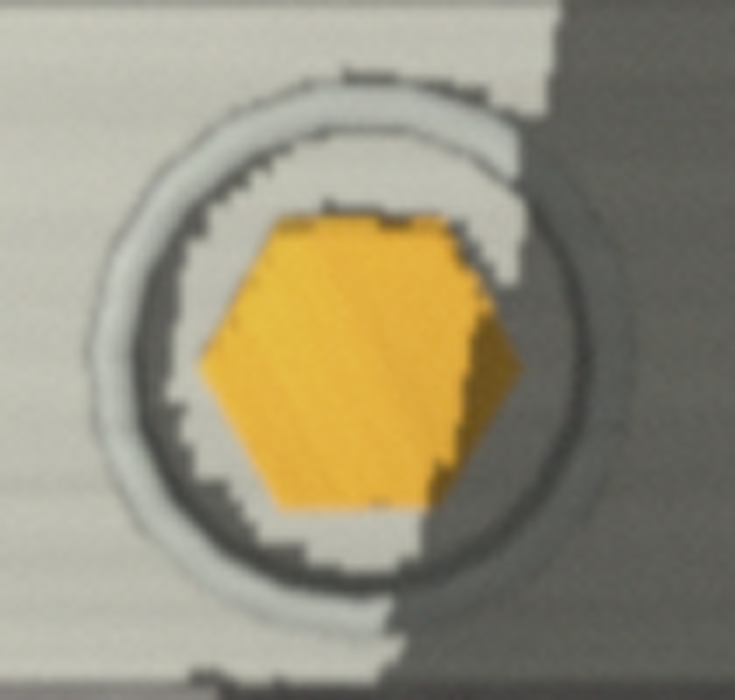

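View pics/w4s.png

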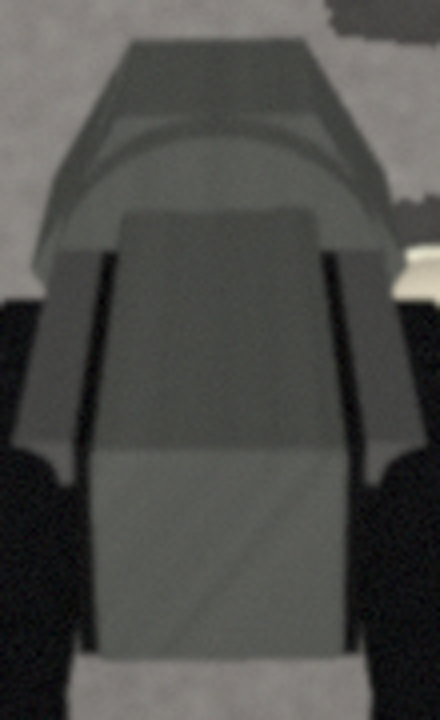

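```bash
python3 - <<'E'
from h import *
im,c=load('w4'); s=manip.state(); M=R.from_quat(s['tool_rot']).as_matrix(); tcp=s['ee_pos']; print(tcp)
P=lambda x,y,f,ox,oy:((x+.5)/f-.5+ox,(y+.5)/f-.5+oy)
rel=lambda w:(M.T@(w-tcp)*1000).round(1)
print('plug')
for (x,y),z in [((200,367),.0415),((522,368),.0415),((361,215),.0415),((361,510),.0415),((88,358),.046),((635,358),.046),((361,80),.046),((361,637),.046)]:
    w=onz(c,*P(x,y,7,240,70),z); print(w.round(4),rel(w))
print('sock')
for (x,y),z in [((88,448),.038),((350,448),.038),((345,657),.038),((97,657),.038),((132,38),-.04),((308,38),-.04)]:
    w=onz(c,*P(x,y,4,225,205),tcp[2]+z); print(w.round(4),rel(w))
# manifold edges: block corners at z=.03, image corners
for u,v in [(111,71),(472,70),(124,166),(458,166)]:
    w=onz(c,u,v,.03); print(w.round(4),rel(w))
E
```

```text
[0.64555963 0.08105518 0.18031542]
plug
[0.5918 0.064  0.0415] [ -9.5 138.8  55.6]
[0.5872 0.098  0.0415] [ 24.9 138.8  55.5]
[0.574  0.0787 0.0415] [  7.6 138.8  71.1]
[0.6044 0.0833 0.0415] [  7.9 138.8  40.4]
[0.592  0.0523 0.046 ] [-21.  134.3  57. ]
[0.5841 0.1091 0.046 ] [ 36.3 134.3  56.9]
[0.5609 0.0766 0.046 ] [  7.3 134.3  84.5]
[0.6173 0.085  0.046 ] [  7.9 134.3  27.4]
sock
[0.6378 0.0679 0.2183] [-11.9 -38.    9.5]
[0.6347 0.0897 0.2183] [ 10.1 -38.    9.5]
[0.6563 0.0929 0.2183] [ 10.3 -38.  -12.3]
[0.6593 0.0711 0.2183] [-11.8 -38.  -12.3]
[0.6294 0.0662 0.1403] [-12.5  40.   18.1]
[0.6262 0.0892 0.1403] [10.8 40.  18.1]
[ 0.5724 -0.0566  0.03  ] [-126.2  150.3   91.5]
[0.535  0.2088 0.03  ] [141.8 150.3  91.9]
[ 0.6435 -0.0471  0.03  ] [-126.6  150.3   19.7]
[0.6065 0.2199 0.03  ] [142.9 150.3  19.5]
```

The plug measures about 30.7 mm across flats and 34.4 mm across corners, so it is the 30 mm one and matches socket_c. The offset from socket to plug along the tool axes is x +8.5, z +57.1 mm, and the yaw agrees. I'll hover above the rim.

>>> send_rows --increments '[1,0.28,0,1,0,0,0,1,0.28,0.4,1.9,0,0,0,1,0.28,1.4,1.9,0,0,0,1,0.28,2.3,1.9,0,0,0,1,0.28,2.8,1.9,0,0,0,1,0.28,2.8,1.9,0,0,0,1,0.28,2.8,1.9,0,0,0,1,0.28,2.8,1.9,0,0,0]'

```text
clock: 7.1
ee_pos: [0.5884, 0.0821, 0.0973]
tool_rot: [0.464, 0.534, -0.533, -0.464]
ft_force: [-0.2, 0.1, -2.6]
finger_gap: 0.0216
```

```bash
python3 - <<'E'
from h import *
go([0.59,.08,.096],97.95); snap('wrist','w5')
im,c=snap('side','s5'); a=im[140:290,215:365]; cv2.imwrite('pics/s5z.png',cv2.resize(a,None,fx=4,fy=4,interpolation=cv2.INTER_CUBIC)[:,:,::-1])
E
```

```text
now [0.5884 0.0821 0.0973] yaw 97.98 t 7.1 F [-0.2  0.1 -2.6] gap 0.021575767968388202
shift [-0.076  0.043 -0.043] rot [ 0.008  0.003 -0.001]
```

View pics/w5.png

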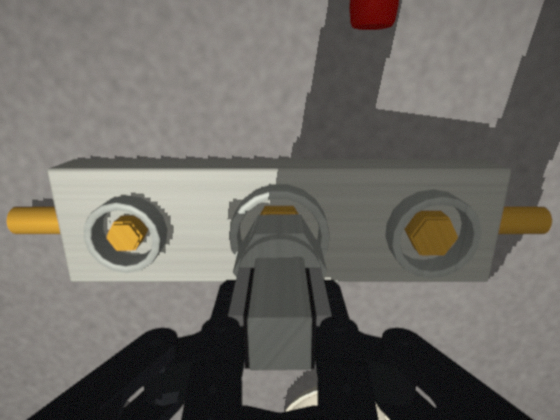

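View pics/s5z.png

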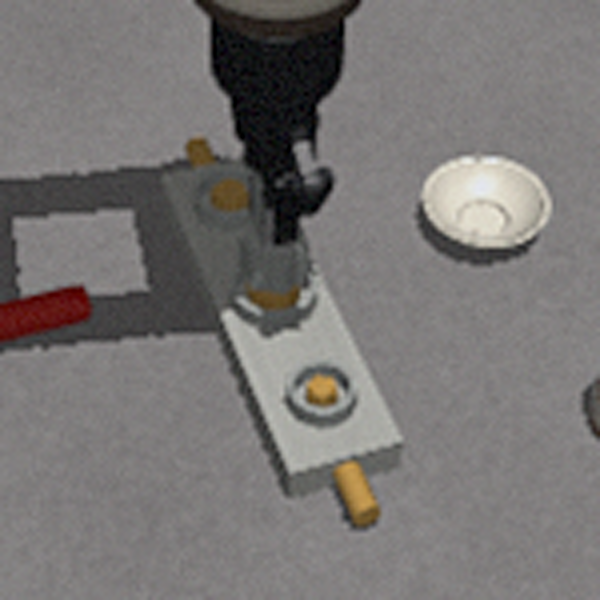

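The socket hovers over the collar: collar edges are at columns 231 and 328, socket at about 280. I'll recheck the offset from this view.

```bash
python3 - <<'E'
from h import *
im,c=load('w5'); s=manip.state(); M=R.from_quat(s['tool_rot']).as_matrix(); tcp=s['ee_pos']; print(tcp)
rel=lambda w:(M.T@(w-tcp)*1000).round(1)
cv2.imwrite('pics/w5z.png',cv2.resize(im[160:300,205:355],None,fx=5,fy=5,interpolation=cv2.INTER_CUBIC)[:,:,::-1])
for u,v in [(50,169),(511,167),(71,281),(490,281)]:
    w=onz(c,u,v,.03); print(w.round(4),rel(w))
for x0,x1,y0,y1 in [(80,170,185,280),(385,480,180,285)]:
    hsv=cv2.cvtColor(im,cv2.COLOR_RGB2HSV)[y0:y1,x0:x1]; m=cv2.inRange(hsv,(12,110,60),(30,255,255)); q=cv2.moments(m,True); w=onz(c,x0+q['m10']/q['m00'],y0+q['m01']/q['m00'],.042); print(rel(w))
E
```

```text
[0.5881929  0.08208236 0.09692589]
[ 0.5713 -0.0557  0.03  ] [-134.1   66.9   35.9]
[0.5332 0.2087 0.03  ] [133.   66.9  37. ]
[ 0.6446 -0.047   0.03  ] [-135.6   67.   -37.9]
[0.607  0.2209 0.03  ] [134.8  66.9 -37.9]
[-90.1  54.9   0.5]
[87.2 54.9  0.9]
```

View pics/w5z.png

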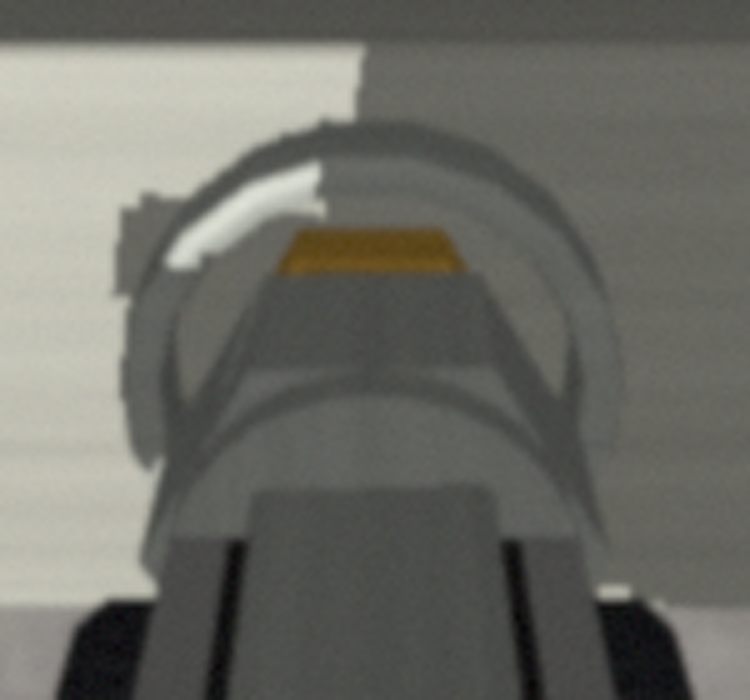

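```bash
python3 - <<'E'
from h import *
im,c=load('w5'); s=manip.state(); M=R.from_quat(s['tool_rot']).as_matrix(); tcp=s['ee_pos']
rel=lambda w:(M.T@(w-tcp)*1000).round(1)
for (x,y),z in [((297,230),.03),((447,230),.03),((265,274),tcp[2]-.04),((482,274),tcp[2]-.04),((125,380),.046),((622,380),.046),((372,160),.046)]:
    print(rel(onz(c,(x+.5)/5-.5+205,(y+.5)/5-.5+160,z)))
E
```

```text
[-10.2  66.9  13.5]
[ 7.8 66.9 13.5]
[-12.4  40.   17.6]
[10.5 40.  17.6]
[-29.4  50.9   0.7]
[27.4 50.9  0.7]
[-1.1 50.9 26.9]
```

Socket and plug centres agree to about 0.4 mm. I'll lower gently.

>>> send_rows --increments '[1,0,0.15,0.01,0,0,0,1,0,0.3,0.01,0,0,0,1,0,0.4,0.01,0,0,0,1,0,0.5,0.01,0,0,0,1,0,0.57,0.01,0,0,0,1,0,0.64,0.01,0,0,0,1,0,0.64,0.01,0,0,0]'

```text
clock: 8.07
ee_pos: [0.5876, 0.082, 0.0769]
tool_rot: [-0.464, -0.533, 0.534, 0.464]
ft_force: [0.3, -0.1, -3.3]
finger_gap: 0.0215
```

The mouth is at 0.037, already below the plug top at 0.044, and there is no resistance. I'll continue down.

>>> send_rows --increments '[1,0,0.08,0,0,0,0,1,0,0.16,0,0,0,0,1,0,0.21,0,0,0,0,1,0,0.23,0,0,0,0,1,0,0.23,0,0,0,0,1,0,0.23,0,0,0,0]'

```text
clock: 8.82
ee_pos: [0.5876, 0.082, 0.0702]
tool_rot: [-0.464, -0.534, 0.534, 0.464]
ft_force: [0.1, 0.5, -3.4]
finger_gap: 0.0212
```

```bash
python3 - <<'E'
from h import *
go([0.59,.08,.07],97.95); snap('wrist','w6')
im,c=snap('side','s6'); a=im[140:290,215:365]; cv2.imwrite('pics/s6z.png',cv2.resize(a,None,fx=4,fy=4,interpolation=cv2.INTER_CUBIC)[:,:,::-1])
E
```

```text
now [0.5876 0.082  0.0702] yaw 97.98 t 8.825 F [ 0.1  0.5 -3.4] gap 0.021181926328407576
shift [-0.077  0.008 -0.068] rot [ 0.     0.003 -0.001]
```

View pics/w6.png

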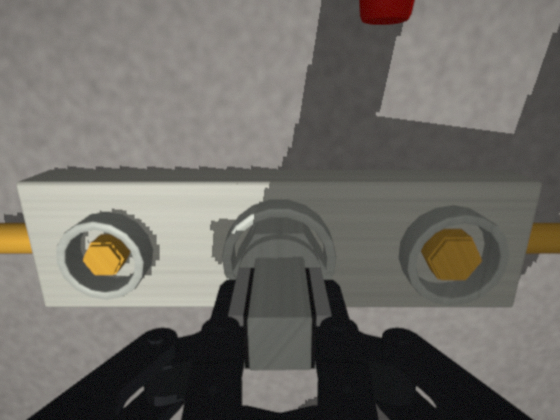

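View pics/s6.png

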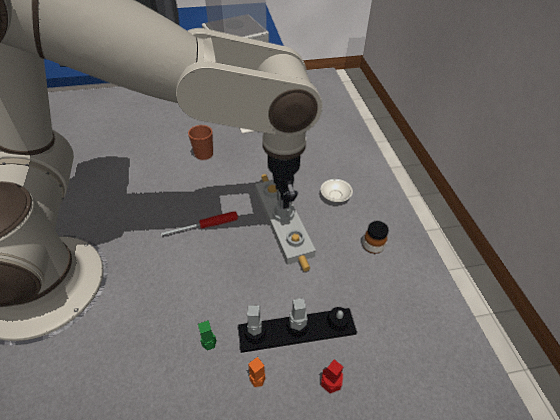

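The socket is inside the collar, with the other two untouched on the rack. I'll press slightly to confirm it has bottomed out.

>>> send_rows --increments '[1,0,0.03,0,0,0,0,1,0,0.06,0,0,0,0,1,0,0.06,0,0,0,0,1,0,0.06,0,0,0,0]'

```text
clock: 9.43
ee_pos: [0.5879, 0.082, 0.0699]
tool_rot: [0.464, 0.534, -0.533, -0.464]
ft_force: [-7.9, -0.9, 16.9]
finger_gap: 0.0215
```

It bottomed at TCP z 0.0699 with the force rising, so the mouth is at about 0.030, level with the block top. I'll ease the press and settle.

>>> send_rows --increments '[1,0,-0.03,0,0,0,0,1,0,-0.03,0,0,0,0,1,0,-0.03,0,0,0,0,1,0,-0.03,0,0,0,0,1,0,-0.03,0,0,0,0]'

```text
clock: 10.05
ee_pos: [0.5878, 0.082, 0.0699]
tool_rot: [0.464, 0.534, -0.533, -0.464]
ft_force: [-4.1, -0.2, 8.5]
finger_gap: 0.0214
```

```bash
python3 - <<'E'
from h import *
go([0.5879,.082,.07],97.95); snap('wrist','w7')
im,c=load('w7'); s=manip.state(); M=R.from_quat(s['tool_rot']).as_matrix(); print(M[2], s['qvel'].round(4), s['finger_gap'])
cv2.imwrite('pics/w7z.png',cv2.resize(im[165:380,205:355],None,fx=2.7,fy=2.7,interpolation=cv2.INTER_CUBIC)[:,:,::-1])
E
```

```text
now [0.5878 0.082  0.0699] yaw 97.98 t 10.05 F [-4.1 -0.2  8.5] gap 0.021370152814717276
shift [-0.001 -0.002 -0.003] rot [ 0.003  0.003 -0.001]
[-2.27420831e-04 -9.99999763e-01 -6.49684618e-04] [-0.0008  0.0009 -0.0003  0.0002  0.0009  0.0004] 0.02119877124194704
```

View pics/w7z.png

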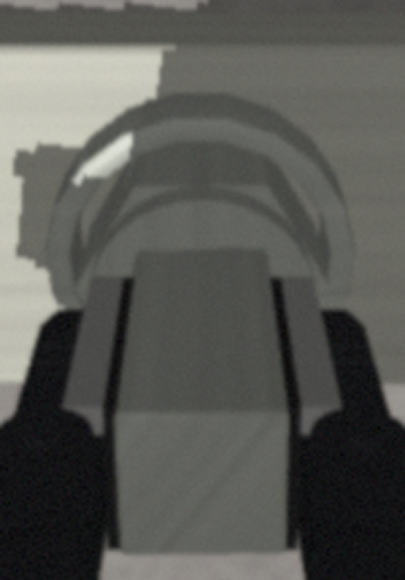

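The socket sits deep inside the collar, straight, centred and still. I'm handing in.

```bash
python3 -c "
from rig import manip
print(manip.job_done())"
```

```text
the job is handed in; nothing more can be done
None
```

I handed the job in at about 10 s with socket_c fully seated on the middle plug and still gripped. No verdict was reported.

- **Choice of socket:** I identified it by measuring rather than trying all three. The middle plug came out at about 30.7 mm across flats and 34.4 mm over corners, clearly the largest, so I took socket_c (32 mm bore). It went down on the first try. socket_a and socket_b were never touched and stayed on the rack.
- **Fit checks:** Before lowering, the socket and plug centres agreed to about 0.4 mm in the wrist camera. The socket passed the plug top without resistance and bottomed at TCP z 0.0699. The mouth was 40 mm below the TCP at the grasp, so it is now about 0.030 m high, level with the block.
- **Final state:** The tool tilt was under 0.001 rad, the finger gap was 21 mm on the 22 mm adapter, and the arm was still. The last side picture showed both other sockets upright and the bystanders where they were.
- **Disagreements:** The cameras differed by 2–4 mm in absolute position, so I aligned using wrist-camera differences only. A sideways force of about 4 N remained, with about 8 N of downward press. That probably means the socket is lightly touching one side of the plug within its 1 mm play.

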